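# Hold up the tool plate in the service case

## Robot

A 6-joint arm with a two-finger parallel gripper is mounted at the origin on the work surface. World frame = base frame: x ahead of the robot, y to its left, z up, the work surface at z = 0. Lengths are in mm, angles in rad, forces in N, time in s.
With the tool pointing down it reaches from about 275 to 850 mm from the base axis. Payload 5.2 kg.
Tool frame: the origin (TCP) lies at the very end of the fingers, on their centre line; the grasp point (between the pads) lies 19 mm behind it; z points along the fingers, y is the line along which they close (so a half turn about z gives the same grasp; the last joint's range is limited). The gripper opens to 85 mm and grips with 20 to 120 N. Pads are 22 mm wide; open, the fingers measure 114 mm over their backs; the gripper's body (76 mm by 85 mm) begins 54 mm behind the grasp point. The pads swing forward as they close: fully open they stand 13 mm farther back than shut.
Start: joints at [0.981, 0.259, 1.535, -0, 1.348, -0.203], TCP at [207.454, 509.38, 231.31] pointing down, gripper open.
Joint ranges: [-3.14, 3.14], [-0.91, 2.08], [0.19, 2.58], [-1.22, 4.36], [0.22, 2.71], [-3.12, 3.12]. Speed limits (rad/s): [2.57, 2.57, 3.14, 3.14, 3.14, 3.14].

## Interface

Orientations are given as a 3x3 rotation matrix whose columns are the frame's x, y, z axes.
In Python, from station import manip, effector, kinematics, eyes gives the robot as it stands. The module is installed in compiled form; this text tells all that it offers. Calls block until the motion is done:
- manip.move_ptp(position, orientation): joint-space move of the TCP to a pose.
- manip.line_to(position, rotation=None, velocity=150): straight line of the TCP; rotation=None keeps the orientation; velocity is the mean speed in mm/s.
- manip.goto_joints(angles): joint-space move.
- effector.grip(opening, effort=None): finger opening in mm; effort is the grip in N (None keeps the last); returns when the fingers have stopped.
- manip.wait(seconds).
- kinematics.solve_ik(position, orientation): joint angles nearest the present ones, or None.
- manip.read_state(): the state.
- eyes.read_camera(name): name is "side" or "top" or "wrist"; returns the picture (420x560x3 uint8, red, green, blue); there is no depth.
- eyes.calibration(name): a dict with "intrinsics" (3x3 intrinsics, pixels), "rvec" (rotation vector, rad) and "tvec" (3), from world to camera coordinates, as OpenCV has them. Camera axes: x right, y down, z forward; pixel columns grow to the right and rows downward; lengths in mm; the calibration is good to about 2 mm. A picture is of the moment at which its call begins: read the wrist's pose just before it. calibration takes no time and is no camera call; for the wrist camera it gives the pose at the moment of the call.
A pose or a line that the arm cannot do raises manip.IKError and nothing moves.
- manip.job_done(): hands the job in; it is judged then, once.
Trained networks look in the newest picture that a camera, given by its name, has taken for a name from the list of things; names that differ only in an ending like _2 or _b are one class to them, and where a whole thing is asked for, a point or a joint stands for the part that bears it (a point fixed in the world has none). Each returns a list of dicts, best first, with "score" (0 to 1); they miss things now and then, are a little off and sometimes report something else, mostly with a low value. They report only what shows in the picture. A call takes as long as a camera call.
- eyes.boxes_of(name, camera): "point" ([x, y, z] in mm, in world coordinates, good to about 4 mm: the middle of the surface that is visible of it).
- eyes.pinpoint(name, camera): "point" ([x, y, z] in mm, in world coordinates, good to about 4 mm: a listed point, or the origin of a listed thing).
The state is a dict: "clock": time; "joint_pos": joint angles; "joint_velocities": joint speeds; "effort": joint torques, N m; "position": TCP position; "eef_rot": TCP orientation; "force": force on the tool from outside, world axes, zero at the start; "wrist_torque": the same for the moment, N m; "finger_gap": finger opening in mm; "gripper_force": force on a finger pad.
Only numpy, scipy, OpenCV 4.12 (cv2) and the standard library are available. Lean on these libraries where they do the work, as an engineer would, in place of code of your own. Each camera call takes 0.05 s, during which the arm holds its last target. There are 200 camera calls.

## Task

Open the lid of the black service case all the way, until it rests by itself on its stop, and let go of it. Then lift the blue tool plate inside by its yellow bar and hold it up at 35 degrees (give or take 5) from its flat position, so that the circuit boards under it can be reached. Finish while still holding the plate there, steady in the fingers, because it drops shut when let go; nothing else may prop it, and the other things on the bench and the boards in the case stay where they are.

Things in the scene. Friction and masses are not known exactly. Their poses are not given: they have to be found in the camera images.
- case: Black plastic service case with aluminium corners, fixed to the bench, 170 (its x) x 260 (its y) x 120 mm high without the lid, walls and floor 4 mm. Origin: centre of its underside, z up. Its x axis points from the handle side to the hinge side; both hinges run along its y axis. It stands with its hinge side roughly to the robot's right and its handle side to the left.
- lid (a joint): Angle of the lid in rad: 0 shut, 1.95 (112 degrees) on its stop, where it rests by its own weight. Free hinge without catch or brake: below about 1.6 rad the lid falls shut. The lid is a black panel 170 x 260 x 8 mm, 0.25 to 0.5 kg.
- lid_hinge (a point): Middle of the lid's hinge line, on the top of the case's hinge-side wall, 120 mm above the bench, 85 mm from the case's centre towards its +x.
- lid_handle (a point): Middle of the red handle bar of the lid: a round bar 10 mm in diameter, 110 mm long between its two end arms, parallel to the hinge, 40 mm out beyond the lid's free edge in the middle plane of the lid; 210 mm from the hinge line along the lid and 4 mm above it (lid shut). With the lid shut it is 124 mm above the bench, 40 mm in front of the handle-side wall (case x = -125 mm), free all round.
- plate (a joint): Angle of the tool plate in rad: 0 lying flat, grows as its handle side is lifted; 35 degrees is 0.611. Free hinge without catch or brake: it drops flat when let go. Blue metal plate 146 x 246 x 5 mm with a few slim tools strapped flat on it, 0.2 to 0.42 kg, lying inside the case 50 mm above the bench (underside).
- plate_hinge (a point): Middle of the plate's hinge line, inside the case along its hinge-side wall: case x = +75 mm, 50 mm above the bench.
- plate_handle (a point): Middle of the yellow bar on the plate: a round bar 10 mm in diameter, 100 mm long between its two posts, parallel to the hinge, 40 mm above the plate's upper face. With the plate flat it is at case x = -30 mm, 95 mm above the bench (25 mm below the case's rim), 51 mm from the handle-side wall's inner face. It lies 105 mm from the hinge line along the plate and 45 mm above it.
- board_a: Green circuit board, 90 x 85 mm, 12 mm high with its parts, loose on the case's floor under the plate; to be left alone. Origin: centre of its underside.
- board_b: Second green circuit board like the first, beside it under the plate; to be left alone.
- flux_jar: Blue jar, 56 mm wide, 60 mm high, on the bench near the case's handle side, off one end of the handle; bystander. Origin: centre of its underside.
- solder_spool: Yellow and silver solder spool standing flat, 52 mm wide, 42 mm high, near the case's handle side, off the other end of the handle; bystander. Origin: centre of its underside.
- tip_tin: Round steel tin with brass wool, 68 mm wide, 30 mm high, on the bench to the left; bystander. Origin: centre of its underside.
- screwdriver: Orange-handled screwdriver lying on the bench to the right; bystander. Origin: centre of its underside, its handle to its -x.

How it is judged (in metres and radians):
On the way, in this order (a step that is already met when the one before it is completed fails the run):
1. the lid rests by itself on its stop, let go by the robot, with the plate still flat (value of joint lid above 1.88 rad and contact force between each of the fingers, the arm and lid below 0.3 N and value of joint plate below 0.15 rad), for 0.2 s.
2. the plate is held by the fingers at 35 degrees, within 5 (value of joint plate between 0.524 and 0.698 rad and velocity of joint plate between -0.1 and 0.1 rad/s and contact force between the fingers and plate above 0.5 N), for 0.2 s.
At the end, for the whole second after the job is handed in: The lid rests on its stop (over 1.88 rad) untouched by the robot; the plate is held steady by the fingers at 35 degrees, within 5 degrees, with nothing else propping it (all of step 2 and value of joint lid above 1.88 rad and contact force between each of the fingers, the arm and lid below 0.3 N and contact force between each of flux_jar, solder_spool, tip_tin, screwdriver, board_a, board_b and plate below 0.2 N); the arm keeps its last pose, push and grip.
It fails at once if a thing on the bench (jar, spool, tin or screwdriver) is moved more than 30 mm (distance of any of flux_jar, solder_spool, tip_tin, screwdriver from where it was at the start of the episode above 0.03 m).
It fails at once if a circuit board in the case is moved more than 30 mm (distance of any of board_a, board_b from where it was at the start of the episode above 0.03 m).
It also fails if it takes over 51 s, if anything falls off the work surface, if the arm or the gripper's body presses on something with over 40 N, if the wrist force passes 120 N, or if a joint passes its speed limit or range.

## Working session

There is one attempt and no reset: what is moved stays moved. The work goes in short steps, each a Python script; the robot and the scene stay as the last script left them, time stands still between calls to the robot, and variables do not carry over. Pictures are saved under pics/ and viewed, at most 10 in all, crops included, and the job is handed in when it is done.

```bash
mkdir -p pics; python3 - <<'E'
from station import manip, effector, kinematics, eyes
import cv2, numpy as np
for c in ("side","top"):
    im=eyes.read_camera(c); cv2.imwrite(f"pics/{c}0.png",im[:,:,::-1])
    for n in ["case","lid_handle","lid_hinge","plate_handle","flux_jar","solder_spool","tip_tin","screwdriver"]:
        r=eyes.pinpoint(n,c)
        print(c,n,[(np.round(d["point"]),round(d["score"],2)) for d in r[:2]])
s=manip.read_state(); print(s["clock"],s["position"],s["eef_rot"])
E
```

```text
side case [(array([548., 122.,   3.]), 0.69)]
side lid_handle [(array([554., 250., 126.]), 0.64)]
side lid_hinge [(array([547.,  33., 122.]), 0.71)]
side plate_handle [(array([548., 124.,   1.]), 0.75)]
side flux_jar [(array([419., 278.,  -2.]), 0.59)]
side solder_spool []
side tip_tin [(array([452., 427.,   3.]), 0.64)]
side screwdriver [(array([ 560., -472.,   -2.]), 0.7), (array([417., 280.,  -0.]), 0.43)]
top case [(array([552., 118.,   2.]), 0.9)]
top lid_handle [(array([553., 245., 125.]), 0.75)]
top lid_hinge [(array([552.,  34., 116.]), 0.71)]
top plate_handle [(array([453., 428.,  -2.]), 0.23)]
top flux_jar [(array([417., 284.,   3.]), 0.57)]
top solder_spool [(array([696., 239.,  -0.]), 0.84), (array([552.,  34., 118.]), 0.51)]
top tip_tin [(array([451., 426.,  -4.]), 0.72)]
top screwdriver [(array([ 562., -473.,    5.]), 0.77), (array([694., 237.,  -0.]), 0.49)]
0.9 [207.4516352  509.37190934 231.32188306] [[-9.26126168e-01  3.77213893e-01  1.57726082e-06]
 [ 3.77213893e-01  9.26126168e-01 -7.57347946e-07]
 [-1.74642469e-06 -1.06435057e-07 -1.00000000e+00]]
```

View pics/top0.png

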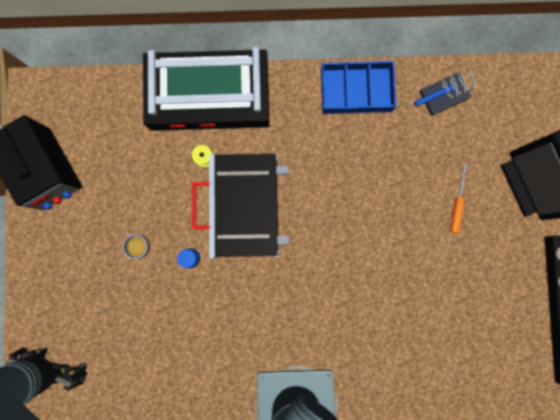

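View pics/side0.png

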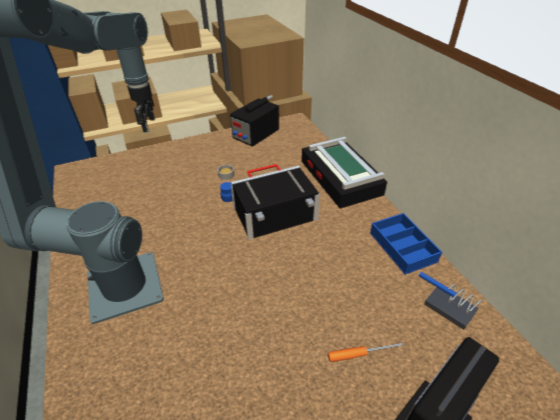

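The top view shows the case with its lid shut at pixels 210-280 × 153-257. The red bar is near column 194, rows 184-228, the spool at (202,155) and the jar at (188,258). The side view agrees. Next I'll refine the bar's position and the case yaw from the red pixels.

```bash
cat > h.py <<'E'
from station import manip, effector, kinematics, eyes
import cv2, numpy as np
def ray_plane(uv,cam,z):
    k=eyes.calibration(cam); K=np.array(k["intrinsics"]);R=cv2.Rodrigues(np.array(k["rvec"],float))[0];t=np.array(k["tvec"],float).ravel()
    uv=np.atleast_2d(uv).astype(float)
    d=(np.linalg.inv(K)@np.c_[uv,np.ones(len(uv))].T).T@R; o=-R.T@t
    return o+d*((z-o[2])/d[:,2])[:,None]
def red_bar(im,cam,z,roi):
    i=im.astype(int); m=(i[...,0]>120)&(i[...,1]<70)&(i[...,2]<70)
    v,u=np.nonzero(m); x0,x1,y0,y1=roi; s=(u>=x0)&(u<=x1)&(v>=y0)&(v<=y1)
    return ray_plane(np.c_[u[s],v[s]],cam,z)
E
python3 - <<'E'
from h import *
im=eyes.read_camera("top")
P=red_bar(im,"top",124,(185,212,175,237)); print(len(P),P.min(0).round(),P.max(0).round())
q=P[P[:,1]>P[:,1].max()-10]; print(len(q),q.mean(0),np.polyfit(q[:,0],q[:,1],1))
# aluminium bright front edge of lid
g=im.astype(int).min(2); rows=range(160,252); c=[]
for v in rows:
    w=np.clip(g[v,204:220]-110,0,None); 
    if w.sum()>0: c.append(((w*np.arange(204,220)).sum()/w.sum(),v))
E_=ray_plane(np.array(c),"top",128); print(len(c),E_.mean(0),np.polyfit(E_[:,0],E_[:,1],1))
for n in ["case","lid_hinge","lid_handle"]:
    p=[]
    for k in range(3):
        eyes.read_camera("top"); r=eyes.pinpoint(n,"top"); p+= [r[0]["point"]] if r else []
    print(n,np.mean(p,0).round(1),np.ptp(p,axis=0).round(1))
E
```

```text
250 [493. 209. 124.] [610. 249. 124.]
179 [551.47048531 244.39084182 124.        ] [-1.24147713e-02  2.51237222e+02]
92 [549.49135063 199.36677596 128.        ] [-1.57770829e-02  2.08036147e+02]
case [549.2 118.6   3.1] [3.3 2.7 3.2]
lid_hinge [549.2  33.8 116.6] [4.7 0.7 3.8]
lid_handle [553.7 245.3 124.6] [3.9 0.3 3.1]
```

```bash
cat >> h.py <<'E'
CX=np.array([-0.014,-1,0]);CX/=np.linalg.norm(CX);CY=np.cross([0,0,1],CX);Z=np.array([0,0,1.])
C=np.array([551.5,244.2,0])+125*CX
R=np.c_[-CY,-CX,-Z]
def pose(cx,z): return C+cx*CX+(z-19)*Z      # TCP with grasp point at case x, height z
def lid(a): return pose(85-210*np.cos(a)+4*np.sin(a),120+210*np.sin(a)+4*np.cos(a))
def plate(a):
    return pose(75-105*np.cos(a)+45*np.sin(a),50+105*np.sin(a)+45*np.cos(a))
def st(l=""):
    s=manip.read_state(); print(l,round(s["clock"],2),np.round(s["position"],1),"F",np.round(s["force"],1),"gap",round(float(s["finger_gap"]),1),"gf",np.round(s["gripper_force"],1))
E
python3 - <<'E'
from h import *
print(np.linalg.det(R),[kinematics.solve_ik(lid(a),R) is not None for a in (0,.5,1,1.5,1.95)],kinematics.solve_ik(lid(1.95)+[0,0,90],R), kinematics.solve_ik(plate(.61),R))
st(); effector.grip(45,30)
manip.move_ptp(lid(0)+[0,0,80],R); manip.line_to(lid(0)); st("at")
effector.grip(0,30); st("gripped")
for a in np.arange(.1,.31,.1): manip.line_to(lid(a),velocity=80); st(a)
im=eyes.read_camera("side"); cv2.imwrite("pics/s1.png",im[100:260,200:360][:,:,::-1].repeat(3,0).repeat(3,1))
E
```

```text
1.0 [True, True, True, True, True] [-2.89103039e-01  2.03645778e-01  1.24127836e+00 -4.44089210e-16
  1.69666852e+00 -1.84590028e+00] [-1.14810232e-02  3.64529667e-01  1.65428491e+00 -4.44089210e-16
  1.12277808e+00 -1.56827826e+00]
 1.85 [207.5 509.4 231.3] F [-0.5 -0.2 -0.2] gap 85.3 gf 0.0
at 4.62 [551.8 244.8 105.7] F [0.3 0.2 1. ] gap 44.9 gf 0.0
gripped 5.03 [552.2 244.4 106.2] F [ 0.2 -0.4  5.6] gap 8.7 gf 29.3
0.1 5.43 [552.1 243.1 126. ] F [ 3.7  3.4 -1.2] gap 8.9 gf 29.3
0.2 5.84 [552.  239.9 146.5] F [ 4.9  4.9 -0.9] gap 9.0 gf 29.3
0.30000000000000004 6.25 [551.9 234.7 166.7] F [4.  6.3 0.9] gap 8.6 gf 29.4
```

View pics/s1.png

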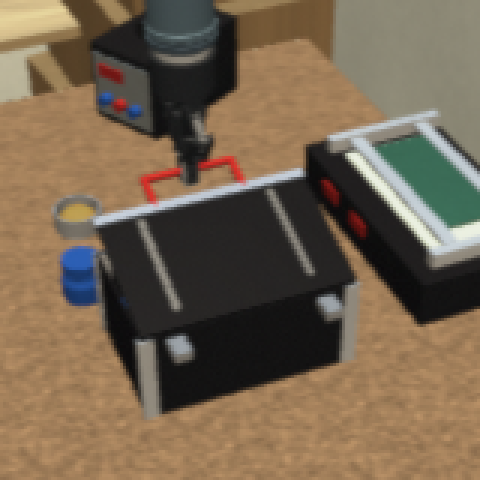

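The fingers hold the red bar (crop pixel ~(190,165)) and the lid is tilting open, so I'll continue the arc.

```bash
python3 - <<'E'
from h import *
for a in np.append(np.arange(.4,1.9,.1),1.9):
    manip.line_to(lid(a),velocity=90)
    st(round(a,1))
    s=manip.read_state()
    if np.linalg.norm(s["force"])>45 or s["finger_gap"]<5: print("STOP");break
im=eyes.read_camera("side"); cv2.imwrite("pics/s2.png",im[50:260,150:400][:,:,::-1].repeat(2,0).repeat(2,1))
E
```

```text
0.4 6.68 [551.9 227.5 186.5] F [5.  7.8 2.4] gap 8.6 gf 29.4
0.5 7.07 [551.7 218.4 205.5] F [2.9 9.  3.5] gap 8.7 gf 29.5
0.6 7.45 [551.6 207.6 223.6] F [ 2.4 10.   6. ] gap 8.6 gf 29.5
0.7 7.83 [551.5 195.  240.6] F [ 0.8 11.8  7.4] gap 8.6 gf 29.6
0.8 8.22 [551.2 180.7 256.3] F [ 1.3 11.5 10.6] gap 8.8 gf 29.7
0.9 8.6 [551.  164.4 270.2] F [ 0.5 12.4 12.5] gap 8.4 gf 30.6
1.0 8.98 [550.7 146.6 282.2] F [-0.6 10.7 13.8] gap 8.7 gf 31.0
1.1 9.37 [550.5 127.6 292.4] F [ 0.3  8.8 14.8] gap 9.1 gf 31.4
1.2 9.75 [550.2 107.6 300.6] F [ 0.1  6.9 15.4] gap 8.7 gf 31.7
1.3 10.13 [549.9  87.  306.6] F [-0.1  5.3 14.7] gap 9.0 gf 31.9
1.4 10.52 [549.5  65.5 310.4] F [-0.7  1.8 13. ] gap 8.8 gf 32.1
1.5 10.9 [549.2  44.2 312.1] F [-0.2  1.6 11.8] gap 8.7 gf 32.2
1.6 11.28 [548.8  23.  311.6] F [1.2 0.1 8.5] gap 8.6 gf 32.3
1.7 11.67 [548.5   2.  308.9] F [ 3.1 -1.1  5.9] gap 8.7 gf 32.4
1.8 12.05 [548.1 -18.2 304.3] F [ 4.1 -0.3  3.7] gap 9.1 gf 32.5
1.9 12.43 [547.8 -38.7 297.3] F [ 5.8 -0.4  1. ] gap 9.1 gf 32.6
```

View pics/s2.png

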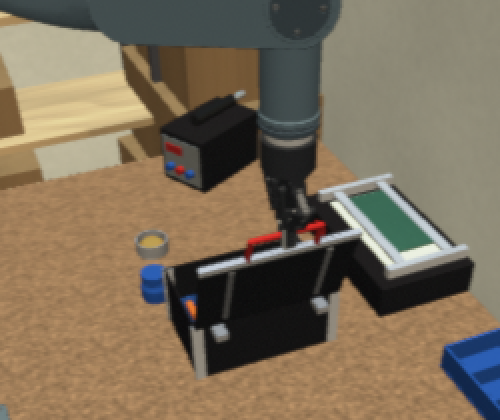

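The lid is upright past balance, with its red bar at crop pixel (285,240) still in the fingers. I'll release it, back off upward and look at the plate.

```bash
python3 - <<'E'
from h import *
effector.grip(70); manip.wait(.3); st("released")
p=manip.read_state()["position"]
manip.line_to(p+np.array([0,0,75]),velocity=150)
manip.move_ptp(pose(-110,330),R); effector.grip(45); manip.wait(.3); st("above")
for cam in ("top","side","wrist"):
    im=eyes.read_camera(cam); cv2.imwrite(f"pics/{cam}3.png",im[:,:,::-1])
    for n in ("plate_handle","lid_handle"):
        r=eyes.pinpoint(n,cam); print(cam,n,[(np.round(d["point"],1),round(d["score"],2)) for d in r[:2]])
print("expect plate",plate(0)+[0,0,19],"lid",lid(1.95)+[0,0,19])
E
```

```text
released 13.39 [547.6 -37.4 298.5] F [ 0.4 -0.8  0.4] gap 69.8 gf 0.0
above 15.78 [551.3 229.2 311. ] F [ 0.  -0.5 -0. ] gap 45.0 gf 0.0
top plate_handle [(array([553.5, 146.7,  97. ]), 0.72)]
top lid_handle [(array([546.3, -45.1, 314.3]), 0.8), (array([550.7,  35.9, 118.8]), 0.57)]
side plate_handle []
side lid_handle [(array([546.4, -42.1, 314.6]), 0.58)]
wrist plate_handle [(array([550.9, 149.1,  93.2]), 0.55)]
wrist lid_handle []
expect plate [550.17013032 149.20930863  95.        ] lid [547.42004643 -47.22525517 313.60081683]
```

View pics/wrist3.png

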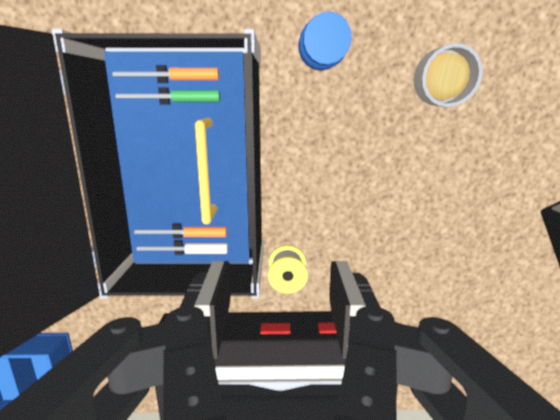

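View pics/top3.png

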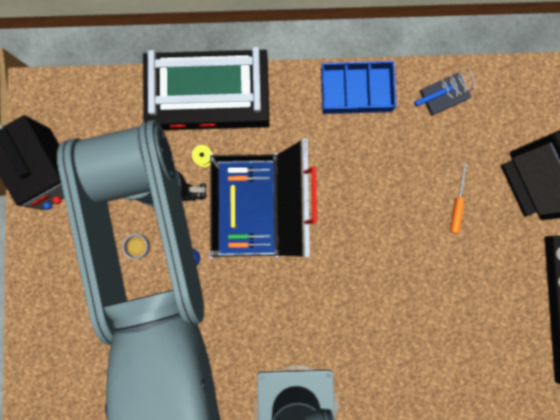

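The lid rests on its stop, with its red bar at (313,195) in the top view. The yellow bar lies at wrist pixels (201,125)-(206,220), matching the predicted position. Next: grasp and lift.

```bash
python3 - <<'E'
from h import *
manip.line_to(pose(-30,200),velocity=200); manip.line_to(plate(0),velocity=80); st("at")
s=manip.read_state()
if np.linalg.norm(s["force"])<6:
    effector.grip(0,40); st("gripped")
    for d in np.append(np.arange(5,35,5),35): manip.line_to(plate(np.radians(d)),velocity=50); st(d)
    manip.wait(.5); st("hold")
    for c in ("top","side","wrist"):
        im=eyes.read_camera(c); cv2.imwrite(f"pics/{c}4.png",im[:,:,::-1])
        r=eyes.pinpoint("plate_handle",c); print(c,[(np.round(d["point"],1),round(d["score"],2)) for d in r[:2]])
    print("expect",plate(np.radians(35))+[0,0,19])
E
```

```text
at 18.6 [550.6 149.3  76.6] F [ 0.2 -0.3  0.8] gap 45.1 gf 0.0
gripped 19.02 [550.4 149.4  76.4] F [0.4 0.4 2.7] gap 8.3 gf 39.0
5 19.37 [550.3 145.4  85.1] F [ 0.9  5.  -1.6] gap 8.4 gf 39.1
10 19.72 [550.2 140.6  93.6] F [ 1.4  5.9 -0.6] gap 8.6 gf 39.1
15 20.07 [550.1 135.  101.9] F [0.3 7.3 0.2] gap 8.2 gf 39.1
20 20.42 [550.  128.8 109.7] F [-0.5  8.4  2.1] gap 8.7 gf 39.2
25 20.77 [550. 122. 117.] F [-0.6  9.4  4.9] gap 8.4 gf 39.2
30 21.12 [549.9 114.6 123.6] F [-1.1 10.8  7.8] gap 8.7 gf 39.3
35 21.47 [549.8 106.5 129.7] F [-1.8 11.2 11.1] gap 8.2 gf 39.3
hold 21.97 [549.8 106.7 129.6] F [-2.6 10.4  9.7] gap 8.1 gf 39.3
top [(array([551.5, 105.1, 147.8]), 0.84)]
side [(array([551.4, 108.9, 143.6]), 0.71)]
wrist [(array([549.7, 106. , 144.6]), 0.65)]
expect [549.54299213 104.4137234  147.08736781]
```

View pics/wrist4.png

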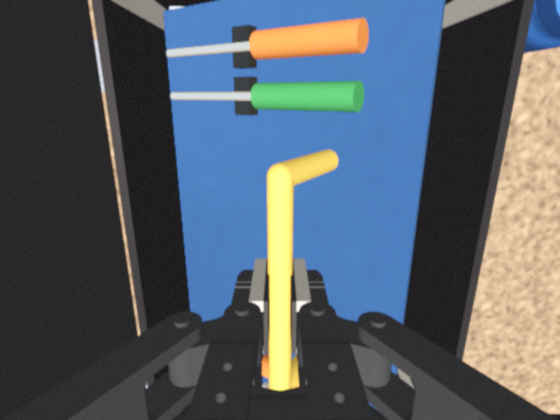

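View pics/side4.png

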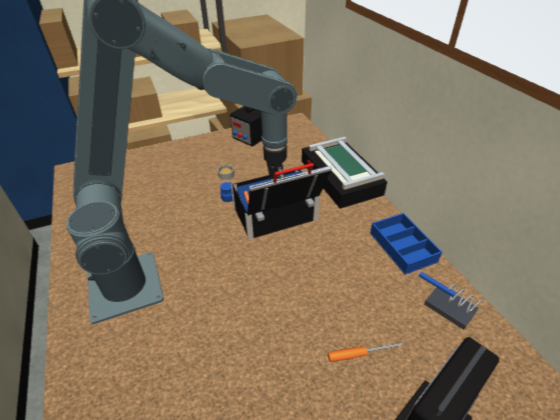

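The wrist view shows the pads closed on the yellow bar (column ~280) with the plate tilted. The side view shows the lid still on its stop and the bench items in place. The measured bar position puts the plate at about 34°. I'll do a quick steadiness check before handing in.

```bash
python3 - <<'E'
from h import *
manip.wait(1.5); st("hold")
p=[]
for i in range(3):
    for c in ("top","wrist"):
        eyes.read_camera(c); r=eyes.pinpoint("plate_handle",c); p+=[r[0]["point"]] if r else []
p=np.mean(p,0); h=C+75*CX
a=np.degrees(np.arctan2(p[2]-50,-(p-h)@CX)-np.arctan2(45,105)); print(p.round(1),a)
s=manip.read_state()
if 32<a<38 and s["gripper_force"]>20: print(manip.job_done())
E
```

```text
hold 23.77 [549.8 106.7 129.6] F [-2.1 12.  10.2] gap 8.2 gf 39.3
[551.4 104.8 146.1] 34.568238626137
the job is handed in; nothing more can be done
None
```

I handed the job in with the lid resting open on its stop, let go, and the plate held steady by its yellow bar at about 34.6° from camera measurements; the system gave no verdict back.

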